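Key the backing plate onto the flat-lap spindle

TASK

Fit the backing plate to the flat lap: take the longer of the two steel drive keys from the wooden block, drop it into the slot of the upright spindle (feel for it: the spindle may stand up to an eighth of a turn either side of the brass index pin) until it stands on the bottom of the pocket in the flange, then slide the backing plate down over the spindle with its keyway over that key until the plate lies flat and fully home on the flange, and let go. The fits are close and the faces are ground, so feel the parts in and never push them hard together (40 N on the key or 80 N on the spindle is too much); leave the shorter key standing in the block and the other things on the bench where they are.

Things in the scene. Friction and masses are not known exactly. Their poses are not given: they have to be found in the camera images.
- lap_head: flat-lap head bolted to the bench: round grey drip pan (196 mm across, rim 30 mm high) with a drain stub, in it a dark bearing housing, on that a steel flange (72 mm across, 45 to 67 mm above the bench) and an upright steel spindle. Origin: on the spindle axis at bench height; z up the spindle, +x out over the small brass index pin on the housing's foot, near which the slot stands
- spindle_top (a point): top end of the spindle, on its axis, 95 mm above the bench (28 mm above the flange); spindle 24 mm in diameter with a 1 mm bevel at its end. Spindle and flange turn stiffly together (about 0.15 Nm; their angle is not measured): the slot stands within 0.8 rad either side of lap_head's +x and has to be seen or felt for; axes as lap_head
- seat (a point): on the spindle axis at the flange's top face, 67 mm above the bench: the backing plate's underside comes to lie here. The key slot, 9 mm wide, floor 7.5 mm from the axis, open outwards, runs from the spindle's end down to here and on as a closed pocket 9 x 9 mm (7.5 to 16.5 mm from the axis), 22 mm deep, whose bottom is 45 mm above the bench; axes as lap_head
- backing_plate: loose aluminium backing plate, 0.3 to 0.6 kg, lying boss up: disc 120 mm across, 8 mm thick, with a round boss 48 mm across that rises to 37 mm (grip it there). A 25.2 mm bore runs right through with one keyway 9 mm wide, out to 17 mm from the axis, both bevelled 1.5 mm below. Origin: on the axis at the underside; z up, +x from the axis through the keyway
- drive_key: the longer loose steel key, a square bar 8 x 8 x 47 mm, about 25 g, standing upright in a pocket of the wooden block with 27 mm showing. Origin: middle of its lower end; z up along the key, x and y square to its sides. Home in the spindle its middle is 12 mm from the axis and its top 3 mm below the spindle's end: it must be let fall, or nudged, over the last stretch; it has 1 mm play and may lean
- short_key: a shorter key of the same bar, 8 x 8 x 32 mm, for another machine, in the other pocket of the block with 12 mm showing; leave it. Origin: middle of its lower end
- key_block: wooden block fixed to the bench, 50 (x) x 150 (y) x 30 (z) mm, with two 9.5 mm square pockets 20 mm deep at y = -50 and y = -8 mm on its middle line (either key may stand in either), and at y = 45 to 62 mm round holes with three mounted points standing up to 64 mm above the bench. Origin: middle of its underside; z up
- bench_spanner: spanner 167 mm long lying on the bench, to be left alone; origin at its middle
- white_wax: white polishing bar 72 x 32 x 26 mm, to be left alone; origin at its middle
- pot: small lidded pot 56 mm across, 52 mm high, to be left alone; origin at the middle of its underside

How it is judged:
By the outcome, as a careful person would: the job done as asked, in the order asked, and still so for the second after the job is handed in, with the robot touching nothing.
It also fails if it takes over 72 s, if anything falls off the work surface, if the arm or the gripper's body presses on something with over 40 N, if the wrist force passes 120 N, or if a joint passes its speed limit or range.

ROBOT

A 6-joint arm with a two-finger parallel gripper is mounted at the origin on a cart in front of the work surface, level with it; the furniture and walls round the work are solid. World frame = base frame: x ahead of the robot, y to its left, z up, the work surface at z = 0. Lengths are in mm, angles in rad, forces in N, time in s.
With the tool pointing down it reaches from about 275 to 750 mm from the base axis. Payload 10.2 kg.
Tool frame: the origin (TCP) lies at the very end of the fingers, on their centre line; the grasp point (between the pads) lies 19 mm behind it; z points along the fingers, y is the line along which they close (so a half turn about z gives the same grasp; the last joint's range is limited). The gripper opens to 85 mm and grips with 20 to 120 N. Pads are 22 mm wide; open, the fingers measure 114 mm over their backs; the gripper's body (76 mm by 85 mm) begins 54 mm behind the grasp point. The pads swing forward as they close: fully open they stand 13 mm farther back than shut.
Start: joints at [-1.403, 0.313, 1.498, -0, 1.331, -0.223], TCP at [199.975, -485.429, 231.294] pointing down, gripper open.
Joint ranges: [-2.94, 2.94], [-0.97, 2.17], [0.19, 2.56], [-1.23, 4.37], [0.02, 3.11], [-2.88, 2.88]. Speed limits (rad/s): [2.39, 2.39, 3.01, 3.14, 3.14, 3.14].

INTERFACE

Orientations are given as a unit quaternion [w, x, y, z].
In Python, from rig import ctrl gives the robot as it stands.
- The arm moves only by the tool step_arm, never from a script. Its argument "increments" is a list of rows, each a list of 3 entries, a list of its own where there are three numbers: the shift along the tool's x, y, z in cm, then the turn, a rotation vector about the tool's x, y, z in degrees, then the opening in per cent of the stroke, from 0 (shut) to 100 (fully open). A call has 1 to 8 rows; each row is the pose to reach, as a shift and turn from the pose commanded when the call began, along the tool's axes at that moment; what a row does not reach only later rows make up. A row lasts 1/8 s, in which the tool goes at most 62.5 mm and 10.7 degrees, less where a joint would pass 70% of its speed; a pose out of reach is approached as far as the arm can. A call with a gripper value outside its range is refused whole. The fingers move at their own pace and stop on an object; "squeeze" is the grip in N (left out, the last holds). Time passes only in rows, so rows that repeat a pose let the fingers close. It gives the time, the measured TCP pose, the force, the opening and the grip force at its end, in the units of the state.
- ctrl.sense(): the state, without advancing time (a new reading comes with each control period).
- ctrl.capture(name): name is "scene" or "top"; returns a dict with "img" (480x640x3 uint8, red, green, blue), "fx", "fy", "cx", "cy" (pixels), "extrinsics" (4x4, takes a point from camera to world coordinates). Camera axes: x right, y down, z forward; pixel columns grow to the right and rows downward; lengths in mm; the calibration is good to about 2 mm. A picture is of the moment at which its call begins. There is no depth.
- ctrl.finish_job(): hands the job in; it is judged then, once.
The state is a dict: "time_s": time; "joints": joint angles; "dq": joint speeds; "tau": joint torques, N m; "eef_pos": TCP position; "ee_rot": TCP orientation; "force": force on the tool from outside, world axes, zero at the start; "wrist_torque": the same for the moment, N m; "grip_width": opening from 0.0 (shut) to 1.0 (fully open); "grip_force": force on a finger pad.
Only numpy, scipy, OpenCV 4.12 (cv2) and the standard library are available. Lean on these libraries where they do the work, as an engineer would, in place of code of your own. Each camera call takes 0.05 s, during which the arm holds its last target. There are 200 camera calls.

## Working session

There is one attempt and no reset: what is moved stays moved. The work goes in short steps, Python scripts to look and compute and a tool call to move; the robot and the scene stay as the last step left them, time stands still between calls to the robot, and variables do not carry over. Pictures are saved under pics/ and viewed, at most 10 in all, crops included, and the job is handed in when it is done.

Besides the shell and the picture viewer there is one more tool, called after ">>>" as name(argument=value, ...) on one line, values as JSON. step_arm: Moves the arm, as the interface text tells. Its arguments: {"type":"object","properties":{"increments":{"type":"array"},"squeeze":{"type":"number"}},"required":["increments"]}

```bash
ls; mkdir -p pics; cat > h.py <<'E'
import numpy as np, cv2
from scipy.spatial.transform import Rotation as R
from rig import ctrl
def snap(name,out):
    c=ctrl.capture(name); np.savez('pics/'+out+'.npz',**{k:np.array(v) for k,v in c.items()})
    cv2.imwrite('pics/'+out+'.png',cv2.cvtColor(np.array(c['img']),cv2.COLOR_RGB2BGR)); return c
def load(out): return np.load('pics/'+out+'.npz')
def ray(c,u,v):
    E=np.array(c['extrinsics']); d=np.array([(u-float(c['cx']))/float(c['fx']),(v-float(c['cy']))/float(c['fy']),1]); return E[:3,3],E[:3,:3]@d
def onz(c,u,v,z):
    o,d=ray(c,u,v); return o+d*(z-o[2])/d[2]
def tri(c1,p1,c2,p2):
    (o1,d1),(o2,d2)=ray(c1,*p1),ray(c2,*p2)
    s=np.linalg.lstsq(np.stack([d1,-d2],1),o2-o1,rcond=None)[0]
    a,b=o1+s[0]*d1,o2+s[1]*d2; return (a+b)/2,np.linalg.norm(a-b)
def proj(c,P):
    E=np.linalg.inv(np.array(c['extrinsics'])); q=E[:3,:3]@np.array(P,float)+E[:3,3]; return q[0]/q[2]*float(c['fx'])+float(c['cx']),q[1]/q[2]*float(c['fy'])+float(c['cy'])
def crop(out,x,y,w,h,k,name):
    im=cv2.imread('pics/'+out+'.png')[y:y+h,x:x+w]; cv2.imwrite('pics/'+name+'.png',cv2.resize(im,None,fx=k,fy=k,interpolation=cv2.INTER_CUBIC))
def to_tool(dw):
    s=ctrl.sense(); q=s['ee_rot']; r=R.from_quat([q[1],q[2],q[3],q[0]]); return r.inv().apply(dw)
E
python3 - <<'E'
from h import *
np.set_printoptions(precision=3,suppress=True)
for n in('scene','top'):
    c=snap(n,n+'0'); print(n,c['fx'],c['cx'],c['cy'],np.array(c['extrinsics']))
s=ctrl.sense();print(s)
E
```

```text
pics
scene 475.2075438368877 319.58750866339614 238.4583758074385 [[  -0.718   -0.452    0.529 -109.228]
 [  -0.695    0.443   -0.566  585.776]
 [   0.021   -0.774   -0.633  765.905]
 [   0.       0.       0.       1.   ]]
top 549.5760242846054 320.432531605585 242.96429006420922 [[  -0.001   -0.998    0.066  385.935]
 [  -1.       0.002    0.013  -48.975]
 [  -0.013   -0.066   -0.998 1172.796]
 [   0.       0.       0.       1.   ]]
{'time_s': 0.1, 'joints': array([-1.403,  0.313,  1.498,  0.   ,  1.331, -0.223]), 'dq': array([ 0.001, -0.001, -0.001, -0.001, -0.   , -0.002]), 'tau': array([  0.003, -41.29 , -26.014,  -0.   ,   0.003,   0.   ]), 'eef_pos': array([ 199.939, -485.208,  230.798]), 'ee_rot': array([-0.001,  0.981,  0.194,  0.   ]), 'force': array([-0.629,  0.17 ,  0.562]), 'wrist_torque': array([ 0.059, -0.049, -0.016]), 'grip_force': 0.0, 'grip_width': 0.9971685193432585}
```

```bash
python3 -c "
import cv2,numpy as np
" ; ls pics
```

```text
scene0.npz
scene0.png
top0.npz
top0.png
```

View pics/top0.png

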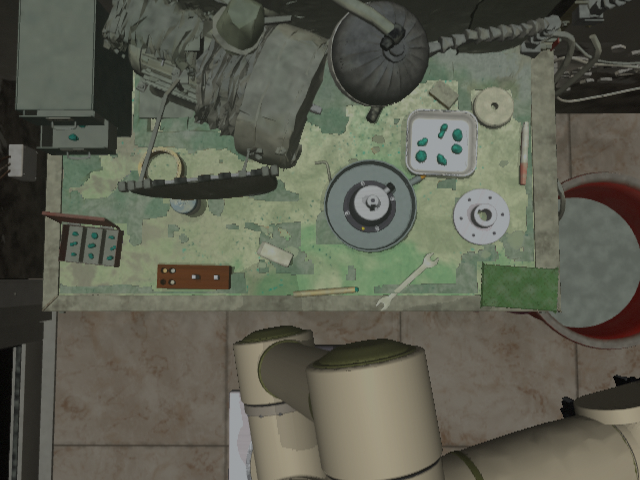

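View pics/scene0.png

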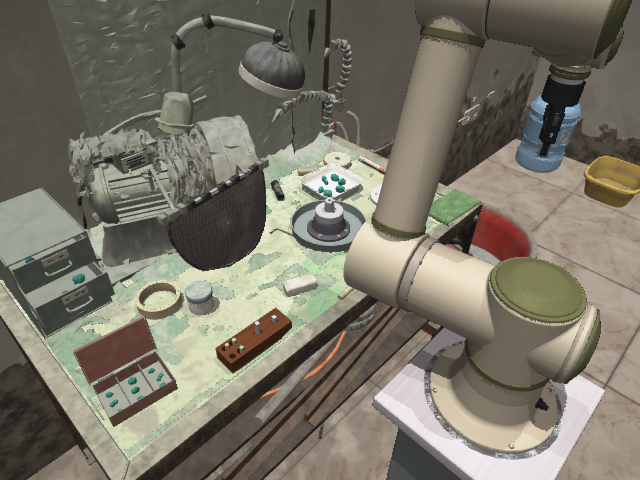

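The top view shows the lap at about (372,203), the plate at (482,216) and the block at (194,277), with keys at (194,277) and (215,277). The scene view shows the same block at (255,338) and the spindle at (329,205). Next I'll enlarge these.

```bash
python3 - <<'E'
from h import *
t=cv2.imread('pics/top0.png');s=cv2.imread('pics/scene0.png')
C=lambda im,x,y,w,h,k:cv2.resize(im[y:y+h,x:x+w],None,fx=k,fy=k,interpolation=cv2.INTER_CUBIC)
o=np.zeros((600,800,3),np.uint8)
def put(a,x,y):o[y:y+a.shape[0],x:x+a.shape[1]]=a
put(C(t,340,172,66,66,6),0,0)       # 396x396
put(C(t,448,184,68,66,6)[:396,:404],396,0)  # 408
put(C(t,150,258,90,36,4),0,400)     # 360x144
put(C(s,212,305,84,70,2.8),365,400)
put(C(s,295,190,66,60,3),602,400)
cv2.imwrite('pics/c1.png',o)
E
```

```text
(no output)
```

View pics/c1.png

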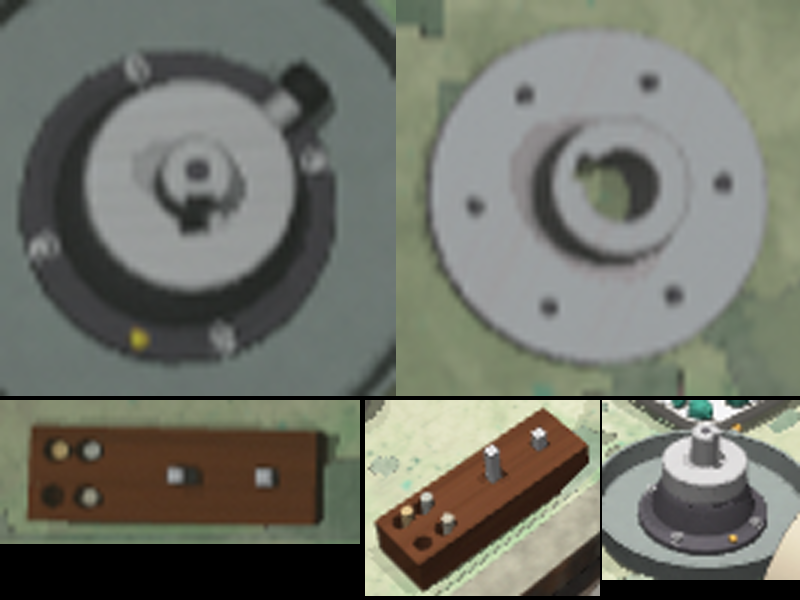

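The crop shows the long key as the left one, with its top at (194,276.5) in the top view and (256.6,322) in scene. The spindle top is at (373,200.3) / (329.7,200), and its slot points down in the image, which is -x in the world. The plate boss is at (485.5,214.5) with its keyway to the left, slightly up.

```bash
python3 - <<'E'
from h import *
np.set_printoptions(precision=2,suppress=True)
t=load('top0');s=load('scene0')
T=lambda x,y:(340+x/6-.4,172+y/6-.4)
print('key',tri(t,(150+176/4-.4,258+74/4-.4),s,(212+125/2.8-.4,305+48/2.8-.4)))
print('spin',tri(t,T(198,170),s,(295+104/3-.3,190+29/3-.3)))
kt=onz(t,150+176/4-.4,258+74/4-.4,57);print('key z57',kt,'short z42',onz(t,150+264/4-.4,258+77/4-.4,42))
b=[onz(t,150+x/4-.4,258+(y-400)/4-.4,30) for x,y in((32,427),(317,434),(319,524),(29,520))];print('block',np.array(b))
# tile corners of block incl. flipped
sp=onz(t,*T(198,170),95);fl=onz(t,*T(189,185),67);print('spindle',sp,'flange',fl)
print('slot mouth', onz(t,*T(195,212),95),onz(t,*T(195,228),95),'pin',onz(t,*T(139,338),20))
P=lambda x,y:(448+(x-396)/6-.4,184+y/6-.4)
print('boss',onz(t,*P(622,186),37),'disc',onz(t,*P(598,195),8),'kw',onz(t,*P(585,163),37))
print('lap tool',to_tool([1,0,0]),to_tool([0,1,0]))
# ellipse edge angles of spindle via projecting
E
```

```text
key (array([392.76, 222.79,  57.24]), np.float64(1.1786001209792136))
spin (array([ 541.23, -138.98,   96.82]), np.float64(3.1188470219402307))
key z57 [393.19 223.27  57.  ] short z42 [391.71 181.47  42.  ]
block [[417.9  305.57  30.  ]
 [414.09 156.51  30.  ]
 [367.38 154.99  30.  ]
 [369.53 306.21  30.  ]]
spindle [ 542.71 -138.15   95.  ] flange [ 541.69 -137.39   67.  ]
slot mouth [ 528.8  -137.06   95.  ] [ 523.51 -137.03   95.  ] pin [ 494.31 -123.27   20.  ]
boss [ 519.95 -375.74   37.  ] disc [ 520.19 -375.56    8.  ] kw [ 527.96 -363.18   37.  ]
lap tool [ 0.92  0.38 -0.  ] [ 0.38 -0.92  0.  ]
```

>>> step_arm(increments=[[[44.8,-58.1,7.0],[0,0,23.5],40],[[44.8,-58.1,7.0],[0,0,23.5],40],[[44.8,-58.1,7.0],[0,0,23.5],40],[[44.8,-58.1,7.0],[0,0,23.5],40],[[44.8,-58.1,7.0],[0,0,23.5],40],[[44.8,-58.1,7.0],[0,0,23.5],40],[[44.8,-58.1,7.0],[0,0,23.5],40],[[44.8,-58.1,7.0],[0,0,23.5],40]], squeeze=20)

```text
time_s: 1.1
eef_pos: [330.9, -3.3, 183.8]
ee_rot: [0.0, 1.0, -0.01, 0.0]
force: [0.9, -0.6, 0.0]
grip_width: 0.403
grip_force: 0.0
```

>>> step_arm(increments=[[[5.7,-22.7,6.0],[0,0,0],40],[[5.7,-22.7,6.0],[0,0,0],40],[[5.7,-22.7,6.0],[0,0,0],40],[[5.7,-22.7,6.0],[0,0,0],40],[[5.7,-22.7,6.0],[0,0,0],40],[[5.7,-22.7,6.0],[0,0,0],40]])

```text
time_s: 1.85
eef_pos: [391.9, 220.2, 123.7]
ee_rot: [0.0, 1.0, -0.01, -0.0]
force: [-0.5, -0.4, 0.2]
grip_width: 0.4
grip_force: 0.0
```

```bash
python3 - <<'E'
from h import *
t=snap('top','top1');s=snap('scene','scene1');print(ctrl.sense()['eef_pos'],ctrl.sense()['ee_rot'],ctrl.sense()['joints'])
T=cv2.imread('pics/top1.png');S=cv2.imread('pics/scene1.png')
C=lambda im,x,y,w,h,k:cv2.resize(im[y:y+h,x:x+w],None,fx=k,fy=k,interpolation=cv2.INTER_CUBIC)
o=np.zeros((600,800,3),np.uint8)
def put(a,x,y):o[y:y+a.shape[0],x:x+a.shape[1]]=a
put(C(S,200,260,100,120,4)[:480,:400],0,0)
put(C(T,140,220,100,90,4),400,0)
put(C(S,355,165,60,55,4),400,370)
put(C(S,300,180,38,57,4),642,370)
cv2.imwrite('pics/c2.png',o)
E
```

```text
[392.28959524 219.69877003 124.1606302 ] [ 1.85307429e-05  9.99946109e-01 -1.03794976e-02  2.12820816e-04] [ 2.48968392e-01  2.73098315e-01  1.85859760e+00 -1.71254876e-04
  1.00949484e+00  1.84061522e+00]
```

View pics/c2.png

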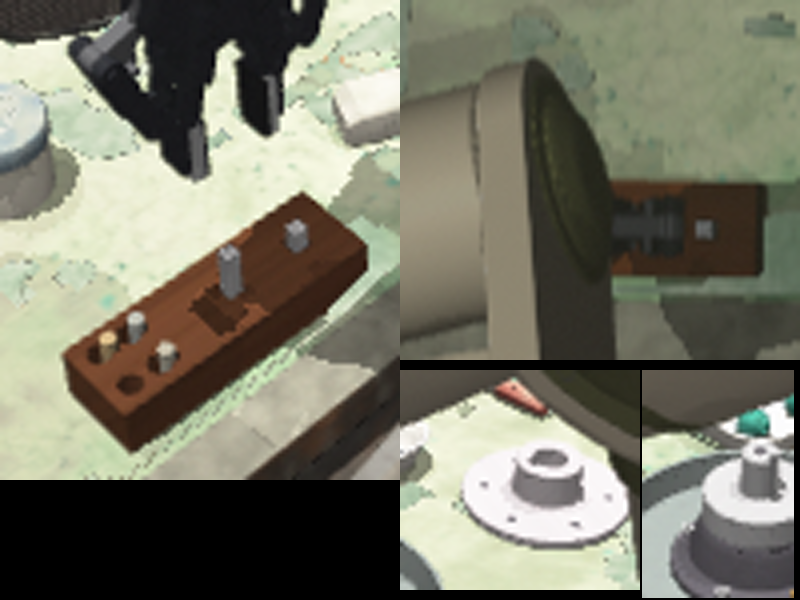

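The fingers are over the long key. In scene, the tips are at about (249,304) and (267,293), the key top is at (257.3,322), and the boss top is at (392,187).

```bash
python3 - <<'E'
from h import *
np.set_printoptions(precision=2,suppress=True)
t=load('top0');s=load('scene1')
p=np.array([392.2,219.8,124.]);print('tips proj',proj(s,p+[0,17,0]),proj(s,p-[0,17,0]),proj(s,p))
print('key',tri(t,(193.6,276.3),s,(200+231/4-.4,260+250/4-.4)), 'key proj',proj(s,[393,223,57]))
print('boss',tri(t,(485.3,214.6),s,(355+149/4-.4,165+88/4-.4)))
print('boss@37 scene',onz(s,355+149/4-.4,165+88/4-.4,37))
print('spin@95 scene',onz(s,300+(761-642)/4-.4,180+(452-370)/4-.4,95),'key57 scene',onz(s,200+231/4-.4,260+250/4-.4,57))
E
```

```text
tips proj (np.float64(247.90499253988645), np.float64(301.79417045796185)) (np.float64(262.1119988934143), np.float64(292.35947933650067)) (np.float64(255.0862684622546), np.float64(297.02517701208325))
key (array([391.66, 222.2 ,  56.84]), np.float64(3.094533921230297)) key proj (np.float64(255.7819840000542), np.float64(321.77432894326597))
boss (array([ 519.12, -376.38,   37.12]), np.float64(2.0188433196106046))
boss@37 scene [ 518.48 -377.23   37.  ]
spin@95 scene [ 539.54 -139.48   95.  ] key57 scene [390.24 221.39  57.  ]
```

>>> step_arm(increments=[[[0,-0.25,4.0],[0,0,0],35],[[0,-0.25,7.0],[0,0,0],35],[[0,-0.25,8.0],[0,0,0],35],[[0,-0.25,8.0],[0,0,0],35],[[0,-0.25,8.0],[0,0,0],20],[[0,-0.25,8.0],[0,0,0],12]])

```text
time_s: 2.7
eef_pos: [392.8, 223.2, 44.7]
ee_rot: [-0.0, 1.0, -0.01, 0.001]
force: [-0.3, 0.5, -1.2]
grip_width: 0.118
grip_force: 0.0
```

>>> step_arm(increments=[[[0,0,0],[0,0,0],8],[[0,0,0],[0,0,0],5],[[0,0,0],[0,0,0],0],[[0,0,0],[0,0,0],0],[[0,0,0],[0,0,0],0],[[0,0,0],[0,0,0],0]], squeeze=20)

```text
time_s: 3.45
eef_pos: [392.8, 223.3, 44.4]
ee_rot: [-0.0, 1.0, -0.01, 0.001]
force: [-0.2, 0.5, 6.2]
grip_width: 0.084
grip_force: 20.1
```

>>> step_arm(increments=[[[0,0,-2.0],[0,0,0],0],[[0,0,-5.0],[0,0,0],0],[[0,0,-9.0],[0,0,0],0],[[0,0,-12.0],[0,0,0],0],[[0,0,-12.0],[0,0,0],0],[[0,0,-12.0],[0,0,0],0],[[0,0,-12.0],[0,0,0],0]])

```text
time_s: 4.32
eef_pos: [391.8, 223.0, 162.8]
ee_rot: [0.0, 1.0, -0.01, -0.001]
force: [0.3, 0.4, 0.2]
grip_width: 0.088
grip_force: 19.6
```

```bash
python3 - <<'E'
from h import *
t=snap('top','top2');s=snap('scene','scene2');x=ctrl.sense();print(x['eef_pos'],x['ee_rot'],x['force'],x['wrist_torque'],x['grip_force'],x['grip_width'])
S=cv2.imread('pics/scene2.png')
u,v=map(int,proj(s,x['eef_pos']));print(u,v)
cv2.imwrite('pics/c3.png',cv2.resize(S[v-45:v+55,u-50:u+50],None,fx=6,fy=6,interpolation=cv2.INTER_CUBIC))
E
```

```text
[391.96766529 223.05492546 163.05439042] [ 2.13276455e-04  9.99952939e-01 -9.66922695e-03 -7.62173138e-04] [-0.25667448 -1.2593524   0.24111464] [-0.00016126  0.01563606 -0.00734953] 19.598625004291534 0.08428063916185603
252 282
```

View pics/c3.png

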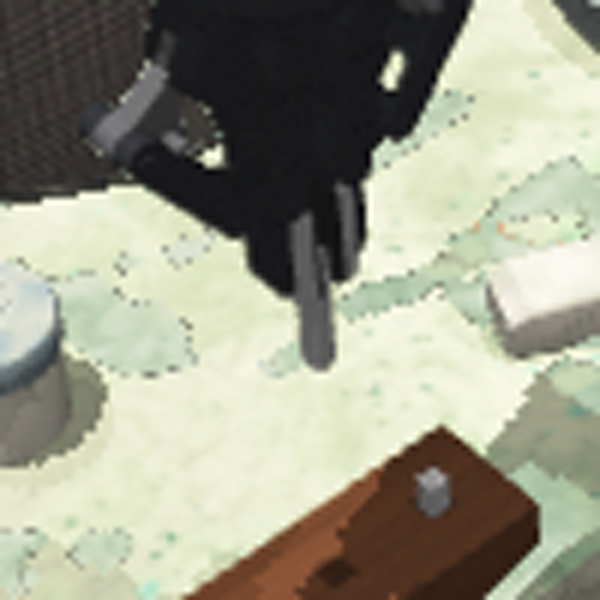

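>>> step_arm(increments=[[[12.6,35.7,0],[0,0,3],0],[[12.6,35.7,0],[0,0,3],0],[[12.6,35.7,0],[0,0,3],0],[[12.6,35.7,0],[0,0,3],0],[[12.6,35.7,0],[0,0,3],0],[[12.6,35.7,0],[0,0,3],0],[[12.6,35.7,0],[0,0,3],0],[[12.6,35.7,0],[0,0,3],0]])

```text
time_s: 5.42
eef_pos: [511.0, -135.8, 163.2]
ee_rot: [-0.0, 0.999, -0.036, -0.001]
force: [-0.6, -0.3, -0.3]
grip_width: 0.083
grip_force: 19.7
```

>>> step_arm(increments=[[[0,0,1.5],[0,0,0],0],[[0,0,3],[0,0,0],0],[[0,0,4],[0,0,0],0],[[0,0,5],[0,0,0],0],[[0,0,5.5],[0,0,0],0],[[0,0,5.5],[0,0,0],0]])

```text
time_s: 6.18
eef_pos: [511.3, -136.2, 108.6]
ee_rot: [-0.0, 0.999, -0.036, -0.0]
force: [-0.3, 0.5, 0.1]
grip_width: 0.082
grip_force: 19.7
```

```bash
python3 - <<'E'
from h import *
t=snap('top','top3');s=snap('scene','scene3');x=ctrl.sense();print(x['eef_pos'],x['ee_rot'],x['force'],x['wrist_torque'],x['grip_force'],x['grip_width'])
S=cv2.imread('pics/scene3.png');T=cv2.imread('pics/top3.png')
u,v=map(int,proj(s,x['eef_pos']));print(u,v)
a=cv2.resize(S[v-30:v+30,u-35:u+45],None,fx=7,fy=7,interpolation=cv2.INTER_CUBIC)
print('axis proj',proj(s,[541.5,-138.5,95]),u-35,v-30)
cv2.imwrite('pics/c4.png',a)
E
```

```text
[ 511.54001576 -136.34559861  109.11300853] [ 1.30719283e-04  9.99356168e-01 -3.58767832e-02  2.98185400e-04] [-0.40365635  0.02359098 -0.49959002] [ 0.03664416 -0.01869877 -0.02682835] 19.67693120241165 0.08861020584714553
337 200
axis proj (np.float64(328.5051897691329), np.float64(199.93400152566656)) 302 170
```

View pics/c4.png

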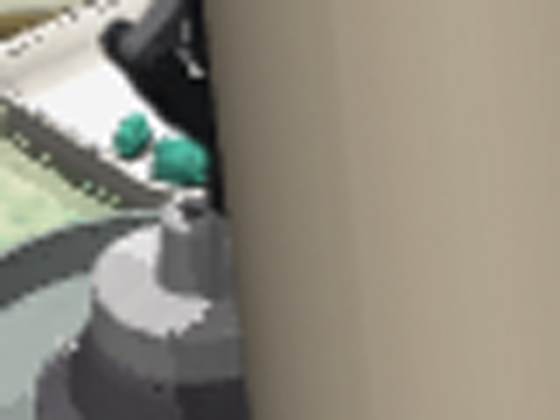

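>>> step_arm(increments=[[[0.5,0,0.2],[0,0,0],0],[[0.9,0,0.2],[0,0,0],0],[[1.1,0,0.2],[0,0,0],0],[[1.2,0,0.2],[0,0,0],0],[[1.2,0,0.2],[0,0,0],0]])

```text
time_s: 6.9
eef_pos: [523.3, -137.0, 106.8]
ee_rot: [-0.0, 0.999, -0.036, -0.0]
force: [0.3, 0.3, -1.2]
grip_width: 0.083
grip_force: 19.7
```

>>> step_arm(increments=[[[0.05,0,0],[0,0,0],0],[[0.1,0,0],[0,0,0],0],[[0.1,0,0],[0,0,0],0]])

```text
time_s: 7.28
eef_pos: [524.3, -137.2, 106.8]
ee_rot: [0.0, 0.999, -0.036, 0.0]
force: [-0.1, -0.2, -0.0]
grip_width: 0.083
grip_force: 19.7
```

>>> step_arm(increments=[[[0.05,0,0],[0,0,0],0],[[0.1,0,0],[0,0,0],0],[[0.1,0,0],[0,0,0],0]])

```text
time_s: 7.65
eef_pos: [525.4, -137.2, 106.8]
ee_rot: [0.0, 0.999, -0.036, 0.0]
force: [0.5, 1.3, -0.4]
grip_width: 0.083
grip_force: 19.7
```

>>> step_arm(increments=[[[0.05,0,0],[0,0,0],0],[[0.1,0,0],[0,0,0],0],[[0.1,0,0],[0,0,0],0]])

```text
time_s: 8.02
eef_pos: [526.3, -137.3, 106.8]
ee_rot: [-0.0, 0.999, -0.036, -0.0]
force: [-0.6, -0.7, 0.0]
grip_width: 0.086
grip_force: 19.7
```

>>> step_arm(increments=[[[0.05,0,0],[0,0,0],0],[[0.1,0,0],[0,0,0],0],[[0.1,0,0],[0,0,0],0]])

```text
time_s: 8.4
eef_pos: [527.2, -137.3, 106.8]
ee_rot: [-0.0, 0.999, -0.036, -0.0]
force: [-0.5, 0.3, -0.1]
grip_width: 0.083
grip_force: 19.7
```

>>> step_arm(increments=[[[0.05,0,0],[0,0,0],0],[[0.1,0,0],[0,0,0],0],[[0.1,0,0],[0,0,0],0]])

```text
time_s: 8.78
eef_pos: [528.0, -137.4, 106.8]
ee_rot: [-0.0, 0.999, -0.036, -0.0]
force: [-3.5, -0.6, 2.5]
grip_width: 0.083
grip_force: 19.9
```

>>> step_arm(increments=[[[0.05,0,0],[0,0,0],0],[[0.1,0,0],[0,0,0],0],[[0.1,0,0],[0,0,0],0]])

```text
time_s: 9.15
eef_pos: [528.9, -137.5, 106.8]
ee_rot: [-0.0, 0.999, -0.036, -0.001]
force: [-5.9, 0.0, 1.9]
grip_width: 0.084
grip_force: 20.0
```

>>> step_arm(increments=[[[-0.1,0,0],[0,0,0],0],[[-0.15,0,0],[0,0,0],0],[[-0.15,0,0],[0,0,0],0]])

```text
time_s: 9.52
eef_pos: [528.0, -137.4, 106.8]
ee_rot: [0.0, 0.999, -0.036, 0.0]
force: [-1.7, -0.2, 0.6]
grip_width: 0.088
grip_force: 19.7
```

>>> step_arm(increments=[[[0,0.05,0],[0,0,0],0],[[0,0.1,0],[0,0,0],0],[[0,0.1,0],[0,0,0],0]])

```text
time_s: 9.9
eef_pos: [527.8, -138.4, 106.7]
ee_rot: [-0.0, 0.999, -0.036, 0.0]
force: [-0.9, 0.2, 0.4]
grip_width: 0.083
grip_force: 19.7
```

>>> step_arm(increments=[[[0,-0.1,0],[0,0,0],0],[[0,-0.2,0],[0,0,0],0],[[0,-0.2,0],[0,0,0],0]])

```text
time_s: 10.28
eef_pos: [527.9, -136.4, 106.8]
ee_rot: [0.0, 0.999, -0.036, 0.0]
force: [-0.9, -1.0, -0.7]
grip_width: 0.088
grip_force: 19.7
```

>>> step_arm(increments=[[[0.1,0,0],[0,0,0],0],[[0.15,0,0],[0,0,0],0],[[0.15,0,0],[0,0,0],0]])

```text
time_s: 10.65
eef_pos: [529.0, -136.5, 106.8]
ee_rot: [-0.0, 0.999, -0.036, -0.001]
force: [-5.4, -2.0, 1.9]
grip_width: 0.086
grip_force: 19.9
```

>>> step_arm(increments=[[[0,-0.05,0],[0,0,0],0],[[0,-0.1,0],[0,0,0],0],[[0,-0.1,0],[0,0,0],0]])

```text
time_s: 11.02
eef_pos: [529.1, -135.7, 106.7]
ee_rot: [0.0, 0.999, -0.036, -0.001]
force: [-4.1, -1.1, 1.8]
grip_width: 0.086
grip_force: 19.8
```

>>> step_arm(increments=[[[0,-0.05,0],[0,0,0],0],[[0,-0.1,0],[0,0,0],0],[[0,-0.1,0],[0,0,0],0]])

```text
time_s: 11.4
eef_pos: [529.1, -134.8, 106.7]
ee_rot: [0.0, 0.999, -0.036, -0.001]
force: [-4.5, -1.3, -0.6]
grip_width: 0.079
grip_force: 19.8
```

>>> step_arm(increments=[[[0,-0.05,0],[0,0,0],0],[[0,-0.1,0],[0,0,0],0],[[0,-0.1,0],[0,0,0],0]])

```text
time_s: 11.78
eef_pos: [529.1, -133.7, 106.6]
ee_rot: [0.0, 0.999, -0.036, -0.001]
force: [-4.6, -2.4, 1.7]
grip_width: 0.08
grip_force: 19.8
```

>>> step_arm(increments=[[[0,0.1,0],[0,0,0],0],[[0,0.2,0],[0,0,0],0],[[0,0.3,0],[0,0,0],0],[[0,0.35,0],[0,0,0],0],[[0,0.4,0],[0,0,0],0],[[0,0.4,0],[0,0,0],0]])

```text
time_s: 12.52
eef_pos: [528.9, -136.8, 106.5]
ee_rot: [-0.001, 0.999, -0.036, -0.001]
force: [-4.5, 3.6, -0.2]
grip_width: 0.086
grip_force: 19.7
```

>>> step_arm(increments=[[[0,0.05,0],[0,0,0],0],[[0,0.1,0],[0,0,0],0],[[0,0.15,0],[0,0,0],0],[[0,0.15,0],[0,0,0],0]])

```text
time_s: 13.02
eef_pos: [529.9, -139.2, 107.1]
ee_rot: [0.0, 0.999, -0.036, 0.001]
force: [0.3, -0.5, 0.3]
grip_width: 0.084
grip_force: 19.7
```

>>> step_arm(increments=[[[0,0.05,0],[0,0,0],0],[[0,0.1,0],[0,0,0],0],[[0,0.15,0],[0,0,0],0],[[0,0.15,0],[0,0,0],0]])

```text
time_s: 13.52
eef_pos: [529.3, -140.2, 107.0]
ee_rot: [-0.0, 0.999, -0.036, 0.0]
force: [2.5, 4.4, 2.3]
grip_width: 0.087
grip_force: 20.0
```

>>> step_arm(increments=[[[0,0.05,0],[0,0,0],0],[[0,0.1,0],[0,0,0],0],[[0,0.15,0],[0,0,0],0],[[0,0.15,0],[0,0,0],0]])

```text
time_s: 14.02
eef_pos: [529.1, -141.1, 107.0]
ee_rot: [-0.001, 0.999, -0.036, 0.0]
force: [1.7, 8.3, 3.7]
grip_width: 0.085
grip_force: 20.9
```

>>> step_arm(increments=[[[0,-0.15,0],[0,0,0],0],[[0,-0.25,0],[0,0,0],0],[[0,-0.25,0],[0,0,0],0]])

```text
time_s: 14.4
eef_pos: [529.0, -139.8, 106.7]
ee_rot: [0.0, 0.999, -0.036, -0.0]
force: [0.3, 0.7, 0.1]
grip_width: 0.086
grip_force: 19.8
```

>>> step_arm(increments=[[[0.1,0,0],[0,0,0],0],[[0.2,0,0],[0,0,0],0],[[0.2,0,0],[0,0,0],0]])

```text
time_s: 14.78
eef_pos: [531.0, -139.6, 106.6]
ee_rot: [-0.0, 0.999, -0.036, -0.0]
force: [-1.3, 1.7, -0.3]
grip_width: 0.081
grip_force: 19.7
```

>>> step_arm(increments=[[[0.1,0,0],[0,0,0],0],[[0.15,0,0],[0,0,0],0],[[0.15,0,0],[0,0,0],0]])

```text
time_s: 15.15
eef_pos: [532.3, -139.7, 106.7]
ee_rot: [-0.0, 0.999, -0.036, -0.001]
force: [-5.2, 1.4, 0.3]
grip_width: 0.083
grip_force: 19.9
```

>>> step_arm(increments=[[[-0.08,0,0],[0,0,0],0],[[-0.08,0,0.2],[0,0,0],0],[[-0.08,0,0.4],[0,0,0],0],[[-0.08,0,0.4],[0,0,0],0]])

```text
time_s: 15.65
eef_pos: [531.8, -139.7, 102.8]
ee_rot: [-0.0, 0.999, -0.036, -0.0]
force: [-4.3, 2.3, 2.0]
grip_width: 0.081
grip_force: 20.1
```

>>> step_arm(increments=[[[0,0,0.1],[0,0,0],0],[[0,0,0.15],[0,0,0],0],[[0,0,0.2],[0,0,0],0],[[0,0,0.2],[0,0,0],0]])

```text
time_s: 16.15
eef_pos: [531.8, -139.7, 100.9]
ee_rot: [-0.0, 0.999, -0.036, -0.0]
force: [-4.5, 2.3, 4.1]
grip_width: 0.079
grip_force: 20.2
```

>>> step_arm(increments=[[[-0.05,-0.02,0],[0,0,0],0],[[-0.06,-0.02,0.05],[0,0,0],0],[[-0.06,-0.02,0.1],[0,0,0],0],[[-0.06,-0.02,0.1],[0,0,0],0]])

```text
time_s: 16.65
eef_pos: [531.4, -139.5, 99.7]
ee_rot: [0.0, 0.999, -0.036, 0.0]
force: [-1.7, 1.4, 2.0]
grip_width: 0.082
grip_force: 19.9
```

>>> step_arm(increments=[[[0,0,0.05],[0,0,0],0],[[0,0,0.1],[0,0,0],0],[[0,0,0.1],[0,0,0],0]])

```text
time_s: 17.02
eef_pos: [531.3, -139.5, 98.7]
ee_rot: [0.0, 0.999, -0.036, 0.0]
force: [-1.3, 0.8, 1.5]
grip_width: 0.087
grip_force: 19.9
```

>>> step_arm(increments=[[[0,0,0.05],[0,0,0],0],[[0,0,0.1],[0,0,0],0],[[-0.01,0,0.2],[0,0,0],0],[[-0.01,0,0.2],[0,0,0],0]])

```text
time_s: 17.52
eef_pos: [531.2, -139.5, 96.7]
ee_rot: [-0.0, 0.999, -0.036, 0.0]
force: [-1.4, 1.5, 2.2]
grip_width: 0.085
grip_force: 20.0
```

>>> step_arm(increments=[[[0,0,0],[0,0,0],12],[[0,0,0],[0,0,0],20],[[0,0,0],[0,0,0],25],[[0,0,-0.5],[0,0,0],25],[[0,0,-3],[0,0,0],25],[[-3,0,-7],[0,0,0],25],[[-3,0,-7],[0,0,0],25]])

```text
time_s: 18.4
eef_pos: [501.4, -137.7, 169.9]
ee_rot: [0.001, 0.999, -0.036, 0.002]
force: [-0.3, 0.2, -1.2]
grip_width: 0.252
grip_force: 0.0
```

>>> step_arm(increments=[[[-4,-12,-2],[0,0,0],25],[[-6,-24,-2],[0,0,0],25],[[-6,-24,-2],[0,0,0],25],[[-6,-24,-2],[0,0,0],25],[[-6,-24,-2],[0,0,0],25]])

```text
time_s: 19.02
eef_pos: [457.9, 109.7, 186.6]
ee_rot: [-0.0, 0.999, -0.033, -0.0]
force: [-0.1, -0.3, -0.5]
grip_width: 0.251
grip_force: 0.0
```

```bash
python3 - <<'E'
from h import *
t=snap('top','top5');s=snap('scene','scene5');x=ctrl.sense();print(x['eef_pos'],x['ee_rot'],x['force'])
C=lambda im,x,y,w,h,k:cv2.resize(im[y:y+h,x:x+w],None,fx=k,fy=k,interpolation=cv2.INTER_CUBIC)
S=cv2.imread('pics/scene5.png');T=cv2.imread('pics/top5.png')
cv2.imwrite('pics/c5.png',np.hstack([C(T,340,172,66,66,6),C(S,295,185,66,66,6)]))
E
```

```text
[458.65033304 106.54613293 186.41025084] [ 1.24322010e-04  9.99378960e-01 -3.52366394e-02 -2.41279884e-04] [-0.26923253 -0.57571094  0.1342591 ]
```

View pics/c5.png

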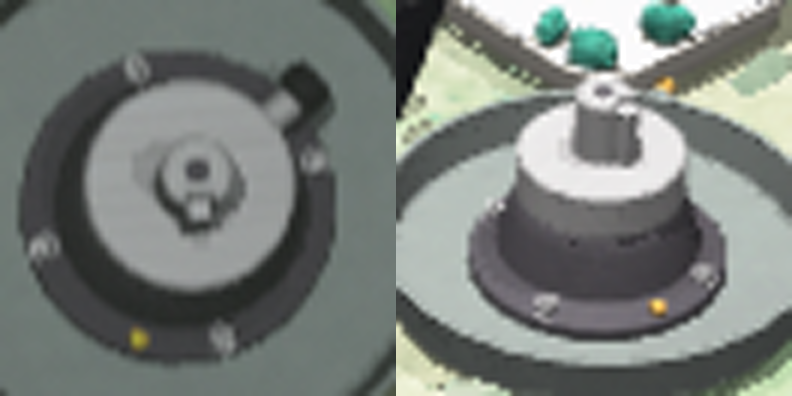

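The key stands in the slot, with its top at (372.5,206) in the top crop and (334,202) in scene. I'll check its height against these.

```bash
python3 - <<'E'
from h import *
np.set_printoptions(precision=2,suppress=True)
t=load('top5');s=load('scene5')
kt=(340+201/6-.4,172+207/6-.4);ks=(295+(628-396)/6-.4,185+112/6-.4)
st=(340+198/6-.4,172+170/6-.4);ss=(295+(604-396)/6-.4,185+90/6-.4)
k,e=tri(t,kt,s,ks);a,f=tri(t,st,s,ss);print(k,e,a,f,k-a)
A=onz(t,*st,95);K=onz(t,*kt,92);print(A,K,K-A)
for z in(92,100,109):print(z,np.array(proj(s,K+[0,0,z-92]))-np.array(proj(s,A)), np.array(ks)-ss)
P=lambda x,y:(448+(x-396)/6-.4,184+y/6-.4)
# boss top hole & keyway in top image
E
```

```text
[ 529.65 -140.63   90.1 ] 3.7452064089778574 [ 541.42 -138.99   96.01] 2.9380702595810746 [-11.77  -1.64  -5.91]
[ 542.71 -138.15   95.  ] [ 530.86 -139.3    92.  ] [-11.85  -1.15  -3.  ]
92 [3.77 2.78] [4.   3.67]
100 [3.89 0.11] [4.   3.67]
109 [ 4.03 -2.93] [4.   3.67]
```

The key is home (top at about 91 mm, direction from the axis about 185°). Next is a closer look at the plate's keyway.

```bash
python3 - <<'E'
from h import *
C=lambda im,x,y,w,h,k:cv2.resize(im[y:y+h,x:x+w],None,fx=k,fy=k,interpolation=cv2.INTER_CUBIC)
S=cv2.imread('pics/scene5.png');T=cv2.imread('pics/top5.png')
a=C(T,468,198,34,34,12);b=C(S,370,168,40,34,9)[:306,:360]
o=np.zeros((408,408+360,3),np.uint8);o[:,:408]=a;o[:306,408:]=b
o=np.clip(o.astype(float)*1.3,0,255).astype(np.uint8)
cv2.imwrite('pics/c6.png',o)
E
```

```text
(no output)
```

View pics/c6.png

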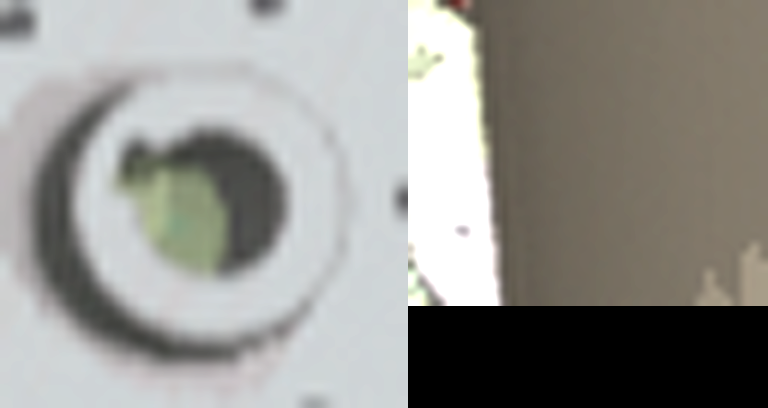

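The keyway corners are at (135,138) and (118,186) in the crop. The six bolt holes sit at 36.1° + 60°k, so the keyway midway between them is at 66° in the world. The turn needed is about +119.5°.

>>> step_arm(increments=[[[9.5,47.7,2],[0,0,0],95],[[9.5,47.7,2],[0,0,0],95],[[9.5,47.7,2],[0,0,0],95],[[9.5,47.7,2],[0,0,0],95],[[9.5,47.7,2],[0,0,0],95],[[9.5,47.7,2],[0,0,0],95],[[9.5,47.7,2],[0,0,0],95],[[9.5,47.7,2],[0,0,0],95]])

```text
time_s: 20.12
eef_pos: [517.6, -380.5, 165.8]
ee_rot: [-0.0, 0.999, -0.038, -0.0]
force: [0.6, -0.3, 0.5]
grip_width: 0.952
grip_force: 0.0
```

>>> step_arm(increments=[[[0,0,0],[0,0,0],95],[[0,0,0],[0,0,0],95],[[0,0,0],[0,0,0],95]])

```text
time_s: 20.5
eef_pos: [519.0, -375.7, 167.0]
ee_rot: [-0.0, 0.999, -0.036, -0.0]
force: [1.0, 0.1, -0.0]
grip_width: 0.954
grip_force: 0.0
```

>>> step_arm(increments=[[[0.05,0,5],[0,0,0],95],[[0.05,0,10],[0,0,0],95],[[0.05,0,13],[0,0,0],95],[[0.05,0,14.6],[0,0,0],95],[[0.05,0,15.3],[0,0,0],95],[[0.05,0,15.3],[0,0,0],80],[[0.05,0,15.3],[0,0,0],70],[[0.05,0,15.3],[0,0,0],64]])

```text
time_s: 21.5
eef_pos: [519.9, -376.5, 14.6]
ee_rot: [0.0, 0.999, -0.036, 0.0]
force: [0.1, -1.1, -0.3]
grip_width: 0.642
grip_force: 0.0
```

>>> step_arm(increments=[[[0,0,0],[0,0,0],58],[[0,0,0],[0,0,0],54],[[0,0,0],[0,0,0],50],[[0,0,0],[0,0,0],50],[[0,0,0],[0,0,0],50]], squeeze=40)

```text
time_s: 22.12
eef_pos: [519.8, -376.5, 14.4]
ee_rot: [0.0, 0.999, -0.036, 0.0]
force: [-0.9, 1.5, 6.1]
grip_width: 0.552
grip_force: 41.7
```

>>> step_arm(increments=[[[0,0,-0.5],[0,0,0],50],[[0,0,-3],[0,0,0],50],[[0,0,-8],[0,0,0],50],[[0,0,-12],[0,0,0],50],[[0,0,-15],[0,0,0],50],[[0,0,-15],[0,0,0],50]], squeeze=60)

```text
time_s: 22.88
eef_pos: [520.2, -376.7, 165.4]
ee_rot: [0.001, 0.999, -0.036, 0.001]
force: [-0.5, 0.5, -3.3]
grip_width: 0.54
grip_force: 62.7
```

>>> step_arm(increments=[[[0.1,-4,0],[0,0,-10],50],[[0.2,-8,0],[0,0,-20],50],[[0.3,-12,0],[0,0,-30],50],[[0.4,-16,0],[0,0,-40],50],[[0.5,-20,0],[0,0,-50],50],[[0.53,-22,0],[0,0,-60],50],[[0.53,-23.9,0],[0,0,-70],50],[[0.53,-23.9,0],[0,0,-80],50]])

```text
time_s: 23.88
eef_pos: [541.3, -136.5, 161.6]
ee_rot: [-0.002, 0.786, 0.618, -0.001]
force: [0.1, -1.3, -3.6]
grip_width: 0.546
grip_force: 63.0
```

>>> step_arm(increments=[[[0,0,0],[0,0,-10],50],[[0,0,0],[0,0,-20],50],[[0,0,0],[0,0,-30],50],[[0,0,0],[0,0,-39.5],50],[[0,0,0],[0,0,-39.5],50],[[0,0,0],[0,0,-39.5],50]])

```text
time_s: 24.62
eef_pos: [541.7, -138.1, 162.8]
ee_rot: [-0.001, 0.536, 0.844, -0.0]
force: [-0.1, 0.2, -3.8]
grip_width: 0.542
grip_force: 63.0
```

```bash
python3 - <<'E'
from h import *
t=snap('top','top7');s=snap('scene','scene7');x=ctrl.sense();print(x['eef_pos'],x['ee_rot'],x['force'],x['wrist_torque'])
q=x['ee_rot'];r=R.from_quat([*q[1:],q[0]]);print(r.as_matrix().round(4))
print('proj',proj(t,[542.3,-138.5,150]),proj(s,[542.3,-138.5,165]))
C=lambda im,x,y,w,h,k:cv2.resize(im[y:y+h,x:x+w],None,fx=k,fy=k,interpolation=cv2.INTER_CUBIC)
S=cv2.imread('pics/scene7.png');T=cv2.imread('pics/top7.png')
cv2.imwrite('pics/c7.png',np.hstack([C(T,330,150,90,100,4),C(S,270,140,110,100,4)]))
E
```

```text
[ 541.90421501 -138.14302502  163.30430105] [-4.07387155e-04  5.35286803e-01  8.44670274e-01 -2.47102845e-05] [ 0.09677798  0.58506114 -3.68393815] [-0.04847369 -0.01323587  0.00117902]
[[-4.269e-01  9.043e-01 -7.000e-04]
 [ 9.043e-01  4.269e-01  4.000e-04]
 [ 7.000e-04 -5.000e-04 -1.000e+00]]
proj (np.float64(375.1922305745765), np.float64(195.9046731320517)) (np.float64(329.2297519064509), np.float64(175.5917156730256))
```

View pics/c7.png

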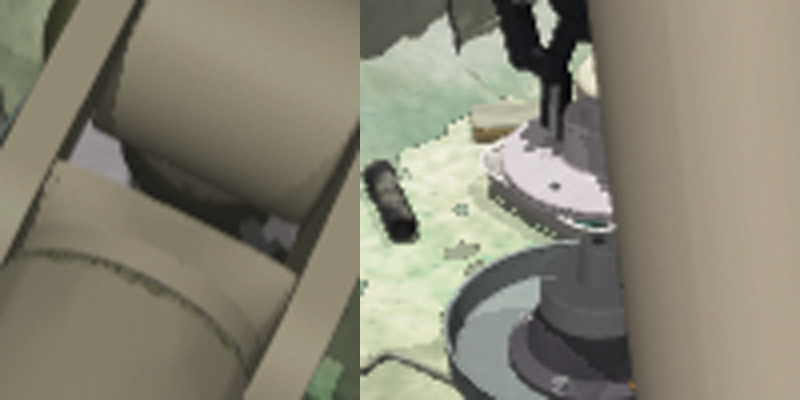

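The plate hangs level over the spindle. Now I'll feel it down.

>>> step_arm(increments=[[[0,0,2],[0,0,0],50],[[0,0,3.5],[0,0,0],50],[[0,0,4.5],[0,0,0],50],[[0,0,5],[0,0,0],50],[[0,0,5.1],[0,0,0],50],[[0,0,5.1],[0,0,0],50]])

```text
time_s: 25.48
eef_pos: [542.3, -138.3, 113.2]
ee_rot: [0.0, 0.534, 0.845, 0.0]
force: [-0.6, -0.5, -3.1]
grip_width: 0.546
grip_force: 63.0
```

>>> step_arm(increments=[[[0,0,0.1],[0,0,0],50],[[0,0,0.2],[0,0,0],50],[[0,0,0.25],[0,0,0],50],[[0,0,0.25],[0,0,0],50]])

```text
time_s: 25.98
eef_pos: [542.1, -138.2, 110.3]
ee_rot: [-0.0, 0.534, 0.845, -0.0]
force: [-0.7, -0.1, -3.9]
grip_width: 0.542
grip_force: 63.0
```

>>> step_arm(increments=[[[0,0,0.05],[0,0,0],50],[[0,0,0.1],[0,0,0],50],[[0,0,0.1],[0,0,0],50]])

```text
time_s: 26.35
eef_pos: [542.1, -138.2, 109.3]
ee_rot: [-0.0, 0.534, 0.845, 0.0]
force: [-0.2, 0.3, -3.7]
grip_width: 0.546
grip_force: 63.0
```

>>> step_arm(increments=[[[0,0,0.05],[0,0,0],50],[[0,0,0.1],[0,0,0],50],[[0,0,0.1],[0,0,0],50]])

```text
time_s: 26.72
eef_pos: [542.1, -138.2, 108.2]
ee_rot: [-0.0, 0.534, 0.845, -0.0]
force: [0.7, 0.3, -3.4]
grip_width: 0.544
grip_force: 63.0
```

>>> step_arm(increments=[[[0,0,0.05],[0,0,0],50],[[0,0,0.1],[0,0,0],50],[[0,0,0.1],[0,0,0],50]])

```text
time_s: 27.1
eef_pos: [542.1, -138.2, 107.2]
ee_rot: [-0.0, 0.534, 0.845, 0.0]
force: [0.5, 0.4, -3.8]
grip_width: 0.544
grip_force: 63.0
```

```bash
python3 -c "
from h import *
x=ctrl.sense();print(x['eef_pos'],x['force'],x['wrist_torque'])"
```

```text
[ 542.06174987 -138.20574018  107.24815489] [ 0.5332857   0.35152163 -3.82750053] [-0.02629505  0.01637039  0.01516748]
```

>>> step_arm(increments=[[[0,0,0.05],[0,0,0],50],[[0,0,0.1],[0,0,0],50],[[0,0,0.1],[0,0,0],50]])

```text
time_s: 27.48
eef_pos: [542.0, -138.2, 106.2]
ee_rot: [-0.0, 0.534, 0.845, -0.0]
force: [-0.4, 0.1, -3.5]
grip_width: 0.539
grip_force: 63.0
```

>>> step_arm(increments=[[[0,0,0.05],[0,0,0],50],[[0,0,0.1],[0,0,0],50],[[0,0,0.1],[0,0,0],50]])

```text
time_s: 27.85
eef_pos: [542.0, -138.2, 105.3]
ee_rot: [-0.0, 0.534, 0.845, -0.0]
force: [0.0, 0.2, -4.2]
grip_width: 0.544
grip_force: 63.0
```

```bash
python3 -c "
from h import *
x=ctrl.sense();print(x['eef_pos'],x['force'],x['wrist_torque'])"
```

```text
[ 542.03618357 -138.22582996  105.26348197] [ 0.02951034  0.22539678 -4.15465601] [0.00969785 0.07516831 0.01112381]
```

>>> step_arm(increments=[[[0,0,0.05],[0,0,0],50],[[0,0,0.1],[0,0,0],50],[[0,0,0.1],[0,0,0],50]])

```text
time_s: 28.22
eef_pos: [542.1, -138.2, 104.3]
ee_rot: [-0.0, 0.534, 0.845, 0.0]
force: [-0.5, 0.9, -2.5]
grip_width: 0.543
grip_force: 63.1
```

>>> step_arm(increments=[[[0,0,0.05],[0,0,0],50],[[0,0,0.1],[0,0,0],50],[[0,0,0.1],[0,0,0],50]])

```text
time_s: 28.6
eef_pos: [542.0, -138.2, 103.3]
ee_rot: [-0.0, 0.534, 0.845, -0.0]
force: [-0.5, -0.3, -3.4]
grip_width: 0.541
grip_force: 63.1
```

```bash
python3 -c "
from h import *
x=ctrl.sense();print(x['eef_pos'],x['force'],x['wrist_torque'])"
```

```text
[ 542.04581123 -138.21236348  103.25218475] [-0.45803024 -0.28496034 -3.38584462] [ 0.06180774  0.06889941 -0.00769066]
```

>>> step_arm(increments=[[[0,0,0.05],[0,0,0],50],[[0,0,0.1],[0,0,0],50],[[0,0,0.15],[0,0,0],50],[[0,0,0.2],[0,0,0],50],[[0,0,0.2],[0,0,0],50]])

```text
time_s: 29.22
eef_pos: [542.1, -138.2, 101.3]
ee_rot: [-0.0, 0.534, 0.845, 0.0]
force: [-0.8, 0.8, -4.3]
grip_width: 0.541
grip_force: 63.1
```

>>> step_arm(increments=[[[0,0,0.05],[0,0,0],50],[[0,0,0.1],[0,0,0],50],[[0,0,0.15],[0,0,0],50],[[0,0,0.2],[0,0,0],50],[[0,0,0.2],[0,0,0],50]])

```text
time_s: 29.85
eef_pos: [542.1, -138.2, 99.3]
ee_rot: [-0.0, 0.534, 0.845, 0.0]
force: [-0.3, 0.3, -4.0]
grip_width: 0.538
grip_force: 63.1
```

>>> step_arm(increments=[[[0,0,0.05],[0,0,0],50],[[0,0,0.1],[0,0,0],50],[[0,0,0.15],[0,0,0],50],[[0,0,0.2],[0,0,0],50],[[0,0,0.2],[0,0,0],50]])

```text
time_s: 30.48
eef_pos: [542.0, -138.2, 97.2]
ee_rot: [-0.0, 0.534, 0.845, 0.0]
force: [-0.7, 0.3, -2.9]
grip_width: 0.546
grip_force: 63.1
```

```bash
python3 -c "
from h import *
x=ctrl.sense();print(x['eef_pos'],x['force'],x['wrist_torque'])"
```

```text
[ 542.0490829  -138.19518709   97.2021118 ] [-0.71768544  0.34441707 -2.87185521] [0.10579691 0.1722323  0.0080502 ]
```

>>> step_arm(increments=[[[0,0,0.1],[0,0,0],50],[[0,0,0.2],[0,0,0],50],[[0,0,0.3],[0,0,0],50],[[0,0,0.4],[0,0,0],50],[[0,0,0.4],[0,0,0],50]])

```text
time_s: 31.1
eef_pos: [542.0, -138.2, 93.1]
ee_rot: [-0.0, 0.534, 0.845, -0.0]
force: [-0.9, 0.7, -3.9]
grip_width: 0.544
grip_force: 63.0
```

>>> step_arm(increments=[[[0,0,0.1],[0,0,0],50],[[0,0,0.2],[0,0,0],50],[[0,0,0.3],[0,0,0],50],[[0,0,0.4],[0,0,0],50],[[0,0,0.4],[0,0,0],50]])

```text
time_s: 31.72
eef_pos: [542.0, -138.2, 89.1]
ee_rot: [-0.0, 0.534, 0.845, 0.0]
force: [-0.3, 0.3, -4.2]
grip_width: 0.543
grip_force: 63.1
```

>>> step_arm(increments=[[[0,0,0.1],[0,0,0],50],[[0,0,0.2],[0,0,0],50],[[0,0,0.3],[0,0,0],50],[[0,0,0.4],[0,0,0],50],[[0,0,0.4],[0,0,0],50]])

```text
time_s: 32.35
eef_pos: [542.0, -138.2, 85.2]
ee_rot: [-0.0, 0.534, 0.845, 0.0]
force: [-0.6, 1.1, -3.3]
grip_width: 0.541
grip_force: 63.1
```

```bash
python3 -c "
from h import *
x=ctrl.sense();print(x['eef_pos'],x['force'],x['wrist_torque'])"
```

```text
[ 542.04611079 -138.20493911   85.16470312] [-0.64732621  1.05839989 -3.27761338] [ 0.17938287  0.22742452 -0.00276881]
```

Nearly home, with 3.8 mm left.

>>> step_arm(increments=[[[0,0,0.1],[0,0,0],50],[[0,0,0.2],[0,0,0],50],[[0,0,0.25],[0,0,0],50],[[0,0,0.25],[0,0,0],50]])

```text
time_s: 32.85
eef_pos: [542.0, -138.2, 82.7]
ee_rot: [-0.0, 0.534, 0.845, 0.0]
force: [-2.6, 0.3, -2.8]
grip_width: 0.545
grip_force: 63.2
```

>>> step_arm(increments=[[[0,0,0.05],[0,0,0],50],[[0,0,0.1],[0,0,0],50],[[0,0,0.1],[0,0,0],50]])

```text
time_s: 33.22
eef_pos: [542.1, -138.2, 81.8]
ee_rot: [-0.0, 0.534, 0.845, 0.0]
force: [-2.4, 1.5, -1.8]
grip_width: 0.543
grip_force: 63.2
```

>>> step_arm(increments=[[[0,0,0.05],[0,0,0],50],[[0,0,0.1],[0,0,0],50],[[0,0,0.1],[0,0,0],50]])

```text
time_s: 33.6
eef_pos: [542.1, -138.2, 81.5]
ee_rot: [0.0, 0.534, 0.845, -0.0]
force: [-5.6, 2.2, 5.6]
grip_width: 0.544
grip_force: 64.3
```

>>> step_arm(increments=[[[0,0,0.04],[0,0,0],50],[[0,0,0.04],[0,0,0],50],[[0,0,0.04],[0,0,0],50]])

```text
time_s: 33.98
eef_pos: [542.1, -138.2, 81.5]
ee_rot: [0.0, 0.534, 0.845, -0.0]
force: [-7.9, 4.3, 9.3]
grip_width: 0.543
grip_force: 64.7
```

>>> step_arm(increments=[[[0,0,0],[0,0,0],60],[[0,0,0],[0,0,0],75],[[0,0,0],[0,0,0],95],[[0,0,0],[0,0,0],95],[[0,0,0],[0,0,0],95]])

```text
time_s: 34.6
eef_pos: [542.1, -138.3, 80.4]
ee_rot: [0.0, 0.534, 0.845, -0.0]
force: [0.9, 0.8, 0.0]
grip_width: 0.95
grip_force: 0.0
```

>>> step_arm(increments=[[[0,0,-1],[0,0,0],95],[[0,0,-4],[0,0,0],95],[[0,0,-8],[0,0,0],95],[[0,0,-12],[0,0,0],95],[[0,0,-12],[0,0,0],95]])

```text
time_s: 35.22
eef_pos: [543.2, -138.7, 204.1]
ee_rot: [0.003, 0.534, 0.845, 0.0]
force: [0.7, -1.2, -0.5]
grip_width: 0.95
grip_force: 0.0
```

>>> step_arm(increments=[[[25.8,2.9,0],[0,0,0],95],[[25.8,2.9,0],[0,0,0],95],[[25.8,2.9,0],[0,0,0],95],[[25.8,2.9,0],[0,0,0],95],[[25.8,2.9,0],[0,0,0],95],[[25.8,2.9,0],[0,0,0],95]])

```text
time_s: 35.98
eef_pos: [457.6, 107.3, 200.3]
ee_rot: [-0.0, 0.534, 0.845, -0.0]
force: [0.1, -1.0, -1.3]
grip_width: 0.952
grip_force: 0.0
```

```bash
python3 - <<'E'
from h import *
t=snap('top','top8');s=snap('scene','scene8');print(ctrl.sense()['eef_pos'])
for n,a,zz in(('boss',[542,-138.3],104),('rim',[542,-138.3],75)):print(n,proj(t,[*a,zz]),proj(s,[*a,zz]))
p=lambda c,z,r:[np.round(proj(c,[542+r*np.cos(k),-138.3+r*np.sin(k),z])) for k in np.arange(0,6.28,1.57)]
print(p(s,75,60),p(s,67,60))
C=lambda im,x,y,w,h,k:cv2.resize(im[y:y+h,x:x+w],None,fx=k,fy=k,interpolation=cv2.INTER_CUBIC)
S=cv2.imread('pics/scene8.png');T=cv2.imread('pics/top8.png')
cv2.imwrite('pics/c8.png',np.hstack([C(T,335,165,75,80,5),C(S,280,175,85,80,5)]))
E
```

```text
[458.09587472 106.21688382 200.21102292]
boss (np.float64(373.05762082327504), np.float64(199.62739974300047)) (np.float64(328.42262990668075), np.float64(196.8728991206809))
rim (np.float64(371.8651814922149), np.float64(201.72180668546986)) (np.float64(328.04172053239404), np.float64(206.47096731668))
[array([311., 197.]), array([311., 216.]), array([346., 217.]), array([344., 197.])] [array([311., 199.]), array([311., 219.]), array([346., 219.]), array([344., 200.])]
```

View pics/c8.png

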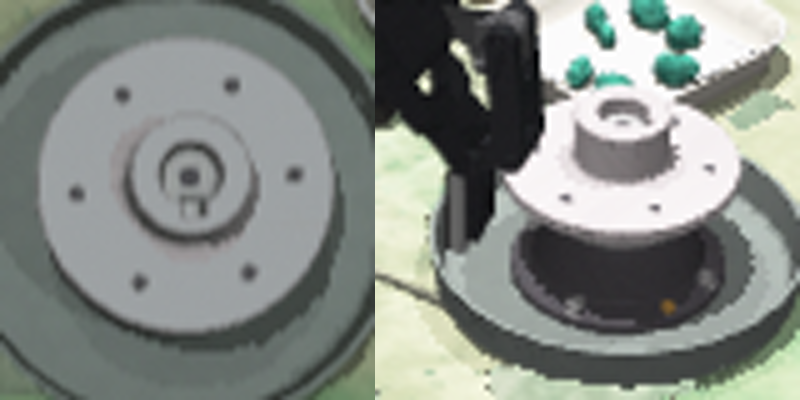

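The plate lies level on the flange: the boss top is at (372,200) in the top view and (330,198) in scene, within about 2 px of the home prediction, and the key is visible in the keyway. I'm handing in.

```bash
python3 -c "
from rig import ctrl
print(ctrl.finish_job())"
```

```text
the job is handed in; nothing more can be done
None
```

The long key is in the spindle slot and the backing plate lies level and home on the flange over it; I let go and handed the job in at about 36 s (no verdict came back).

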